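Close up an analyser sample lane

ROBOT

A 7-joint arm with a two-finger parallel gripper is mounted at the origin on a cart in front of the work surface, level with it; the furniture and walls round the work are solid. World frame = base frame: x ahead of the robot, y to its left, z up, the work surface at z = 0. Lengths are in m, angles in rad, forces in N, time in s.
With the tool pointing down it reaches from about 0.4 to 0.85 m from the base axis. Payload 10.4 kg.
Tool frame: the origin (TCP) lies on the front face of the gripper's body, between the roots of the fingers; the fingertips stand 70 mm ahead of it and the grasp point (between the pads) lies 51 mm ahead of it (grasp_offset is the distance from the TCP to the grasp point, in m); z points along the fingers, y is the direction in which the jaws open and shut (so a half turn about z gives the same grasp; the last joint's range is limited). The gripper opens to 87 mm and grips with 3 to 60 N. Pads are 19 mm wide; open, the fingers measure 117 mm over their backs; the gripper's body (75 mm by 190 mm) begins 51 mm behind the grasp point.
Start: joints at [-1.315, 0.332, -0.065, 1.46, 0.022, 1.35, -0.088], TCP at [0.172, 0.601, 0.292] pointing down, gripper open.
Joint ranges: [-2.6, 2.6], [-0.5, 2.12], [-1.47, 1.34], [0.16, 2.42], [-1.27, 4.41], [0.06, 2.06], [-2.6, 2.6]. Speed limits (rad/s): [2.22, 2.22, 2.79, 2.79, 3.14, 3.14, 3.14].

INTERFACE

Orientations are given as a unit quaternion [x, y, z, w].
In Python, from bench import * gives the robot as it stands. The module is installed in compiled form; this text tells all that it offers.
- The arm moves only by the tool arm_command, never from a script. Its argument "commands" is a list of rows, each a list of 3 entries, a list of its own where there are three numbers: the opening in per cent of the stroke, from 0 (shut) to 100 (fully open), then the shift along the tool's x, y, z in m, then the turn, a rotation vector about the tool's x, y, z in rad. A call has exactly 10 rows; each row is the pose to reach, as a shift and turn from the pose commanded when the call began, along the tool's axes at that moment; what a row does not reach only later rows make up. A row lasts 1/12 s, in which the tool goes at most 41.7 mm and 7.16 degrees, less where a joint would pass 70% of its speed; a pose out of reach is approached as far as the arm can. A call with a gripper value outside its range is refused whole. The fingers move at their own pace and stop on an object; "squeeze" is the grip in N (left out, the last holds). Time passes only in rows, so rows that repeat a pose let the fingers close, or fill a call up. It gives the time, the measured TCP pose, the force and the opening at its end, in the units of the state.
- read_state(): the state, without advancing time (a new reading comes with each control period).
- camera(name): name is "scene" or "top" or "wrist"; returns a dict with "pixels" (420x560x3 uint8, red, green, blue), "fx", "fy", "cx", "cy" (pixels), "rvec" (rotation vector, rad) and "tvec" (3), from world to camera coordinates, as OpenCV has them; the wrist camera has in their place "mount" (4x4, takes a point from camera to tool coordinates, whose origin is the TCP and whose axes are the flange's). Camera axes: x right, y down, z forward; pixel columns grow to the right and rows downward; lengths in m; the calibration is good to about 2 mm. The wrist camera is an equidistant fisheye: a pixel r from the principal point sees the ray r / f radians off the axis. A picture is of the moment at which its call begins: read the wrist's pose just before it. There is no depth.
- close_job(): hands the job in, once; it reports no verdict.
The state is a dict: "time": time; "joint_positions": joint angles; "joint_vel": joint speeds; "joint_torque": joint torques, N m; "ee_pos": TCP position; "eef_rot": TCP orientation; "ft_force": force on the tool from outside, world axes, zero at the start; "torque": the same for the moment, N m; "width": finger opening in m.
Only numpy, scipy, OpenCV 4.12 (cv2) and the standard library are available. Lean on these libraries where they do the work, as an engineer would, in place of code of your own. Each camera call takes 0.05 s, during which the arm holds its last target.

TASK

The sample lane is to be carried to the analyser, so its row of five carriers must be packed against the end stop and locked in. With a fingertip on the empty blue carrier at the tail, gently push the whole row together along the channel until it is fully home against the end stop, then push the red gate bar shut across the channel behind it. Only push: pinch and lift nothing, do not touch the white carriers or their tubes, keep everything upright, and leave the rack, the bottle and the pen where they are.

Things in the scene. Friction and masses are not known exactly. Their poses are not given: they have to be found in the camera images.
- lane: Fixed sample lane: straight channel 290 mm long, aluminium floor 8 mm above the bench, 35 mm wide between two low grey rails (tops 20 mm above the bench, from y = -145 to 110 mm), end stop and steel handle at its left end. Origin on the bench under the channel's middle line; own +y runs along the channel to the end stop (robot's left), own -x is the side nearer the robot, z up.
- stop_face (a point): Foot of the end stop's face, mid-channel at the channel floor: (0, 110, 8) mm in the lane's frame. The grey stop is 46 mm wide, its top 48 mm above the bench.
- gate_hinge (a point): Point on the gate's upright pivot axis, outside the nearer rail: (-30, -59, 33) mm in the lane's frame. The red gate bar starts here, 56 mm long, 8 mm thick, 28 to 38 mm above the bench. It stays where it is left and takes about 1.5 N at the tab to swing.
- gate_tab (a point): Middle of the ridged thumb tab, the raised end of the gate bar: 46 mm from the pivot axis, 43 mm above the bench. The tab is 20 mm long, 8 mm thick and reaches from 28 to 58 mm above the bench; bar or tab may be pushed.
- gate (a joint): Angle of the gate bar, turning level (rad). 0 = shut: straight across the channel, pointing along the lane's own +x, against a lug on the far rail; its face is then 5 mm behind a row that is fully home. 1.57 = open: points back along the lane's own -y, outside the nearer rail. Up to 2.5: swung outward towards the robot.
- carrier_1: White square tube carrier, 32 x 32 x 40 mm high, the first (nearest the end stop) of the row, with a blue-capped blood tube fixed upright in it (tube top 90 mm above the carrier's foot, cap 17 mm in diameter). Origin at the centre of its underside, z up. About 70 g, slides easily on the channel floor.
- carrier_2: White square tube carrier, 32 x 32 x 40 mm high, the second of the row, with a blue-capped blood tube fixed upright in it (tube top 90 mm above the carrier's foot, cap 17 mm in diameter). Origin at the centre of its underside, z up. About 70 g, slides easily on the channel floor.
- carrier_3: White square tube carrier, 32 x 32 x 40 mm high, the third of the row, with a blue-capped blood tube fixed upright in it (tube top 90 mm above the carrier's foot, cap 17 mm in diameter). Origin at the centre of its underside, z up. About 70 g, slides easily on the channel floor.
- carrier_4: White square tube carrier, 32 x 32 x 40 mm high, the fourth of the row, with a blue-capped blood tube fixed upright in it (tube top 90 mm above the carrier's foot, cap 17 mm in diameter). Origin at the centre of its underside, z up. About 70 g, slides easily on the channel floor.
- filler: Empty blue square carrier, 32 x 32 x 40 mm high, no tube, last of the row (farthest from the end stop); closes up the row of five to 160 mm. Origin at the centre of its underside (8 mm above the bench), z up. About 60 g. When the row is fully home its origin is 144 mm from the end stop's face.
- spare_rack: Bystander: aluminium tube rack with three purple-capped tubes, 68 x 167 x 100 mm, beyond the lane. Origin at the centre of its underside.
- bottle: Bystander: white reagent bottle with a red cap, 34 mm in diameter, 78 mm high. Origin at the centre of its underside.
- pen: Bystander: blue pen, 142 mm long, 10 mm thick, lying to the left of the lane and nearer the robot. Origin under its middle, own y along it.
There are look-alikes about, which are no part of the job. Several things have the shape of the filler; the one meant has the colours described above.

How it is judged:
On the way, in this order (a step that is already met when the one before it is completed fails the run):
1. the whole row stands home against the end stop, with no gaps, while the gate is still open (y of carrier_1 in the frame of lane above 0.091 m and y of carrier_2 in the frame of lane above 0.059 m and y of carrier_3 in the frame of lane above 0.027 m and y of carrier_4 in the frame of lane above -0.005 m and y of filler in the frame of lane above -0.037 m and value of joint gate above 0.6 rad), for 0.2 s.
2. the gate bar is shut across the channel (value of joint gate below 0.08 rad), for 0.2 s.
At the end, for the whole second after the job is handed in: All five carriers stand flat, upright and at rest in the channel, each within 3 mm of its home place against the end stop and its neighbour; the gate is shut to within 0.08 rad; nothing is touched (y of carrier_1 in the frame of lane above 0.091 m and y of carrier_2 in the frame of lane above 0.059 m and y of carrier_3 in the frame of lane above 0.027 m and y of carrier_4 in the frame of lane above -0.005 m and y of filler in the frame of lane above -0.037 m and x of carrier_1 in the frame of lane between -0.005 and 0.005 m and z of each of carrier_1, carrier_2, carrier_3, carrier_4, filler in the frame of lane below 0.011 m and angle between each of carrier_1, carrier_2, carrier_3, carrier_4, filler's own z axis and vertical below 0.08 rad and linear speed of each of carrier_1, carrier_2, carrier_3, carrier_4, filler below 0.01 m/s and x of carrier_2 in the frame of lane between -0.005 and 0.005 m and x of carrier_3 in the frame of lane between -0.005 and 0.005 m and x of carrier_4 in the frame of lane between -0.005 and 0.005 m and x of filler in the frame of lane between -0.005 and 0.005 m and value of joint gate below 0.08 rad).
It fails at once if the robot touches a white carrier or its tube (over 1.5 N) (contact force between any of the fingers, the arm and carrier_1 above 1.5 N or contact force between any of the fingers, the arm and carrier_2 above 1.5 N or contact force between any of the fingers, the arm and carrier_3 above 1.5 N or contact force between any of the fingers, the arm and carrier_4 above 1.5 N).
It fails at once if a carrier is lifted more than 6 mm off the channel floor or tipped by more than 0.25 rad (z of any of carrier_1, carrier_2, carrier_3, carrier_4, filler in the frame of lane above 0.014 m or angle between any of carrier_1, carrier_2, carrier_3, carrier_4, filler's own z axis and vertical above 0.25 rad).
It fails at once if the row is shoved faster than 0.35 m/s (linear speed of any of carrier_1, carrier_2, carrier_3, carrier_4, filler above 0.35 m/s).
It fails at once if the rack, the bottle or the pen is moved more than 15 mm or tipped (distance of any of spare_rack, bottle, pen from where it was at the start of the episode above 0.015 m or angle between any of spare_rack, bottle's own z axis and vertical above 0.3 rad).
It fails at once if the blue carrier or the gate bar is pinched, the fingers pressing on two opposite sides of it at once ((contact force between the fingers and filler_c1 above 2 N and contact force between the fingers and filler_c2 above 2 N) or ((contact force between the fingers and gate_c1 above 2 N or contact force between the fingers and gate_c2 above 2 N) and (contact force between the fingers and gate_c3 above 2 N or contact force between the fingers and gate_c4 above 2 N))).
It also fails if it takes over 45 s, if anything falls off the work surface, if the arm or the gripper's body presses on something with over 40 N, if the wrist force passes 120 N, or if a joint passes its speed limit or range.

## Working session

There is one attempt and no reset: what is moved stays moved. The work goes in short steps, Python scripts to look and compute and a tool call to move; the robot and the scene stay as the last step left them, time stands still between calls to the robot, and variables do not carry over. Pictures are saved under pics/ and viewed, and the job is handed in when it is done.

Besides the shell and the picture viewer there is one more tool, called as name(argument=value, ...) on one line, values as JSON. arm_command: Moves the arm, as the interface text tells. Its arguments: {"type":"object","properties":{"commands":{"type":"array","items":{"type":"array"}},"squeeze":{"type":"number"}},"required":["commands"]}

```bash
mkdir -p pics
cat > h.py <<'E'
import numpy as np,cv2
from bench import *
def save(n,im,s=1):
    im=im[:,:,::-1]
    if s!=1: im=cv2.resize(im,None,fx=s,fy=s,interpolation=cv2.INTER_CUBIC)
    cv2.imwrite('pics/'+n,im)
E
python3 - <<'E'
from h import *
s=read_state();print({k:np.round(v,3) for k,v in s.items()})
for n in('scene','top','wrist'):
    c=camera(n);save(n+'0.png',c['pixels']);print(n,{k:np.round(v,4) for k,v in c.items() if k!='pixels'})
    np.savez(n+'0.npz',**c)
E
```

```text
{'time': np.float64(0.0), 'joint_positions': array([-1.315,  0.333, -0.065,  1.461,  0.022,  1.35 , -0.089]), 'joint_vel': array([-0.   ,  0.001,  0.001, -0.   , -0.   , -0.   , -0.   ]), 'joint_torque': array([-1.0000e-03, -6.2327e+01,  2.4000e-02, -3.8988e+01, -6.1000e-02,
        4.0000e-02,  0.0000e+00]), 'ee_pos': array([0.172, 0.601, 0.291]), 'eef_rot': array([ 0.139,  0.99 , -0.001, -0.   ]), 'ft_force': array([ 0.89 , -0.573,  0.024]), 'torque': array([0.025, 0.06 , 0.006]), 'width': np.float64(0.087)}
scene {'fx': np.float64(546.4915), 'fy': np.float64(546.4915), 'cx': np.float64(275.0441), 'cy': np.float64(201.7419), 'rvec': array([ 2.0456, -0.7895,  0.411 ]), 'tvec': array([-0.4261,  0.2452,  0.9382])}
top {'fx': np.float64(449.0355), 'fy': np.float64(449.0355), 'cx': np.float64(286.643), 'cy': np.float64(204.7678), 'rvec': array([ 2.1231, -2.1497,  0.1854]), 'tvec': array([-0.0386,  0.5657,  0.8974])}
wrist {'fx': np.float64(325.1923), 'fy': np.float64(325.1923), 'cx': np.float64(276.0924), 'cy': np.float64(203.7875), 'mount': array([[ 0.000e+00, -9.548e-01, -2.973e-01,  8.090e-02],
       [ 1.000e+00, -1.000e-04,  4.000e-04, -4.000e-04],
       [-4.000e-04, -2.973e-01,  9.548e-01, -9.190e-02],
       [ 0.000e+00,  0.000e+00,  0.000e+00,  1.000e+00]])}
```

View pics/scene0.png

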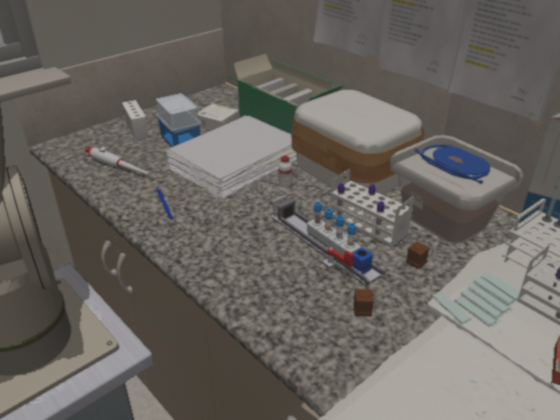

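View pics/top0.png

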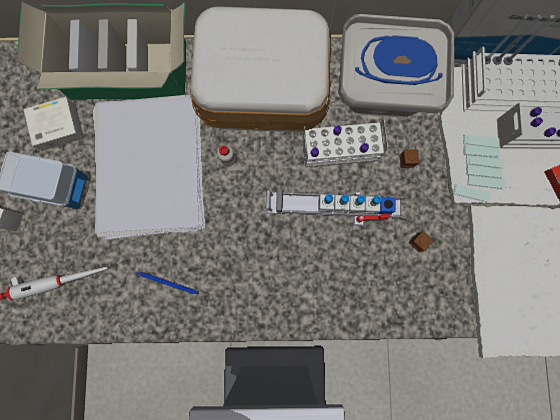

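View pics/wrist0.png

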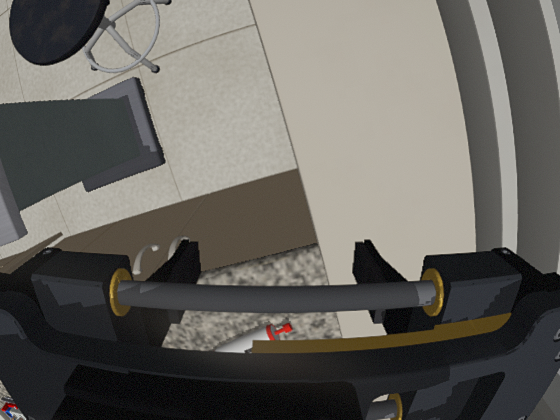

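The scene view shows the lane from (285,205) to (375,270), with the blue filler at (363,260) and the red gate at (340,257). In the top view the lane runs from (270,203) to (400,207), with the filler at (389,205) and the gate at (373,218).

Things that could be taken for the filler, in the top view: the blue block at (389,205), the brown cubes at (410,158) and (422,241), and the white carriers at 328-375. By colour and position at the tail, it is the blue one. I'll check that in a close crop.

Run:
```python
from h import *
t=np.load('top0.npz')['pixels'];s=np.load('scene0.npz')['pixels']
save('topc.png',t[170:260,255:445],4);save('scenec.png',s[170:290,260:400],5)
```

```text
(no output)
```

View pics/topc.png

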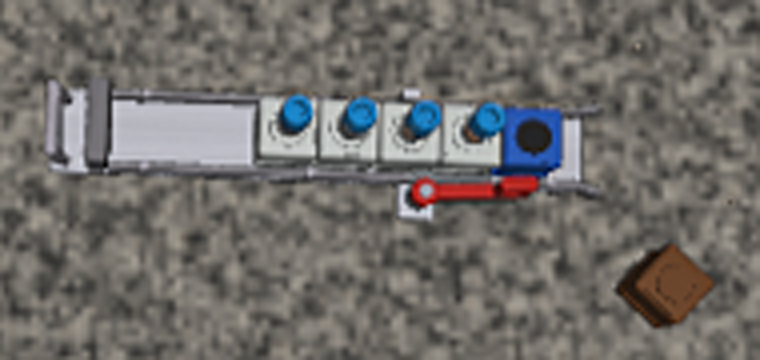

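View pics/scenec.png

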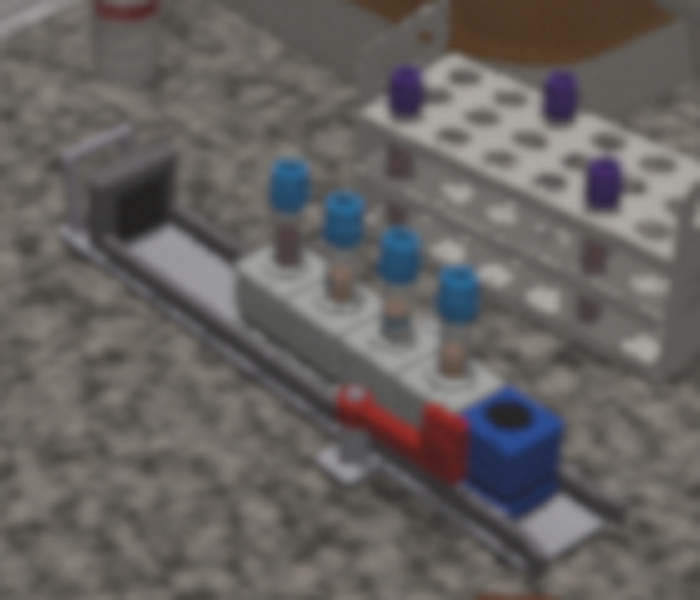

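```bash
cat >> h.py <<'E'
from scipy.optimize import least_squares
from scipy.spatial.transform import Rotation as Ro
def P(c):
    R=cv2.Rodrigues(c['rvec'])[0];K=np.array([[c['fx'],0,c['cx']],[0,c['fy'],c['cy']],[0,0,1]])
    return K@np.c_[R,c['tvec']]
def proj(c,X):
    x=P(c)@np.r_[X,1];return x[:2]/x[2]
def onz(c,uv,z):
    M=P(c);A=np.c_[M[:,0],M[:,1],-np.r_[uv,1]];s=np.linalg.solve(A,-(M[:,2]*z+M[:,3]));return s[:2]
E
python3 - <<'E'
from h import *
t=dict(np.load('top0.npz'));s=dict(np.load('scene0.npz'))
T=lambda u,v:(u/4+255-.375,v/4+170-.375)
S=lambda u,v:(u/5+260-.4,v/5+170-.4)
tri={'fillertop':(T(533,137),S(508,415)),'cap4':(T(490,117),S(460,272)),'cap1':(T(297,108),S(291,165)),'hinge':(T(426,191),S(357,395)),'tab':(T(518,186),S(447,412))}
for k,(a,b) in tri.items():
    X=cv2.triangulatePoints(P(t),P(s),np.array(a),np.array(b)).ravel();X=X[:3]/X[3];print(k,X.round(4),proj(t,X)-a,proj(s,X)-b)
# lane: 4 corners
for n,p,z in [('tail floor near',(581,183),.008),('tail floor far',(581,119),.008),('stop top R near',(109,165),.048),('stop top R far',(109,78),.048),('filler corners',(504,109),.048),('',(563,110),.048),('',(561,168),.048),('',(502,168),.048),('c1 TL',(259,97),.048),('c1 BL',(260,160),.048)]:
    print(n,onz(t,T(*p),z).round(4))
for n,p,z in [('filler corners S front',(493,445),.048),('',(562,425),.048),('',(510,385),.048),('tail near',(543,553),.008),('tail far',(605,520),.008),('stop top',(95,183),.048),('',(175,150),.048),('c1 near left',(240,262),.048)]:
    print(n,onz(s,S(*p),z).round(4))
E
```

```text
fillertop [ 0.5651 -0.2595  0.0474] [ 0.18859494 -0.2400232 ] [-0.21651998  0.05581591]
cap4 [ 0.5676 -0.2272  0.0975] [ 0.42761542 -0.54416604] [-0.4684517   0.11839063]
cap1 [ 0.5733 -0.1308  0.0969] [ 0.3608485  -0.47092414] [-0.38239549  0.08015384]
hinge [ 0.5388 -0.2039  0.0385] [ 0.38359753 -0.49891835] [-0.44130904  0.09465512]
tab [ 0.5389 -0.2491  0.0568] [ 0.61265786 -0.78420352] [-0.70627481  0.16775701]
tail floor near [ 0.5454 -0.2934]
tail floor far [ 0.5809 -0.2953]
stop top R near [ 0.5522 -0.0355]
stop top R far [ 0.5988 -0.036 ]
filler corners [ 0.5796 -0.2444]
 [ 0.5787 -0.2755]
 [ 0.5478 -0.2728]
 [ 0.5481 -0.2418]
c1 TL [ 0.5876 -0.1151]
c1 BL [ 0.5539 -0.1148]
filler corners S front [ 0.5468 -0.2681]
 [ 0.5756 -0.2782]
 [ 0.5797 -0.2485]
tail near [ 0.5505 -0.2943]
tail far [ 0.5832 -0.2983]
stop top [ 0.5541 -0.0335]
 [ 0.5978 -0.0383]
c1 near left [ 0.5594 -0.1181]
```

Run:
```python
from h import *
t=dict(np.load('top0.npz'));s=dict(np.load('scene0.npz'))
ob=[((-30,-59),(.5388,-.2039)),((23,110),(.5988,-.036)),((-23,110),(.5522,-.0355)),((23,110),(.5978,-.0383)),((-23,110),(.5541,-.0335)),((0,-145),(.5631,-.2944)),((0,-145),(.5668,-.2963))]
L=np.array([o[0] for o in ob])/1e3;W=np.array([o[1] for o in ob])
cx=np.array([[.5651,-.2595],[.5676,-.2272],[.5733,-.1308]])
def f(p):
    c,sn=np.cos(p[2]),np.sin(p[2]);R=np.array([[c,-sn],[sn,c]])
    return np.r_[(L@R.T+p[:2]-W).ravel(),((cx-p[:2])@R)[:,0]]
r=least_squares(f,[.57,-.145,-.05],loss='soft_l1',f_scale=.002);print(r.x.round(4),(r.fun*1e3).round(1))
p=r.x;c,sn=np.cos(p[2]),np.sin(p[2]);R=np.array([[c,-sn],[sn,c]])
tl=lambda w:((np.array(w)-p[:2])@R*1e3).round(1)
for n,w in [('filler',cx[0]),('cap4',cx[1]),('cap1',cx[2]),('tab',(.5389,-.2491))]:print(n,tl(w))
for n,q,z in [('rack near L',(307,163),.0),('rack near R',(383,158),.0),('rack topnearL',(307,149),.08),('cube near lane tl',(412,241),.04),('cube',(422,231),.04),('cube',(432,241),.04),('cube bot',(421,250),.0),('cubefar',(403,165),0),('bottle',(225,153),.078)]:print(n,onz(t,q,z).round(3),tl(onz(t,q,z)))
```

```text
[ 0.5711 -0.1468 -0.0439] [-0.3 -0.5  0.1 -1.9  0.7 -0.4  1.1  0.4 -1.2 -2.4  1.6  2.7 -2.1  4.6
 -1.   0.   1.5]
filler [  -1.  -112.8]
cap4 [  0.  -80.5]
cap1 [ 1.5 16.1]
tab [ -27.7 -103.6]
rack near L [ 0.668 -0.093] [94.4 58. ]
rack near R [ 0.678 -0.265] [ 111.5 -113. ]
rack topnearL [ 0.677 -0.089] [102.9  62.2]
cube near lane tl [ 0.486 -0.307] [ -77.7 -164.2]
cube [ 0.507 -0.33 ] [ -55.9 -185.6]
cube [ 0.486 -0.349] [ -76.4 -206.2]
cube bot [ 0.47  -0.337] [ -92.8 -194.8]
cubefar [ 0.661 -0.309] [  96.7 -157.9]
bottle [0.671 0.081] [ 89.3 232. ]
```

arm_command(commands=[[0,[0,0,0],[0,0,0]],[0,[0,0,0],[0,0,0]],[0,[0,0,0],[0,0,0]],[0,[0,0,0],[0,0,0]],[0,[0,0,0],[0,0,0]],[0,[0,0,0],[0,0,0]],[0,[0,0,0],[0,0,0]],[0,[0,0,0],[0,0,0]],[0,[0,0,0],[0,0,0]],[0,[0,0,0],[0,0,0]]])

```text
time: 0.98
ee_pos: [0.1719, 0.6009, 0.2923]
eef_rot: [0.139, 0.99, 0.0, -0.0]
ft_force: [-0.3, 0.1, -0.1]
width: 0.0282
```

```bash
cat >> h.py <<'E'
LANE=np.array([.5711,-.1468,-.0439])
def l2w(x,y,z):
    c,s=np.cos(LANE[2]),np.sin(LANE[2]);return np.array([LANE[0]+c*x-s*y,LANE[1]+s*x+c*y,z])
def toolR(yaw_extra=0,tilt=.17):
    c,s=np.cos(tilt),np.sin(tilt)
    R=np.array([[0,1,0],[c,0,s],[s,0,-c]])  # cols: toolx=(0,c,s), tooly=(1,0,0), toolz=(0,s,-c)
    return Ro.from_euler('z',LANE[2]+yaw_extra)*Ro.from_matrix(R)
def tipstate():
    s=read_state();R=Ro.from_quat(s['eef_rot']);tip=s['ee_pos']+R.apply([0,.0,.07])
    c,sn=np.cos(LANE[2]),np.sin(LANE[2]);d=tip[:2]-LANE[:2];
    print('t',round(s['time'],2),'tip lane mm',(1e3*np.array([c*d[0]+sn*d[1],-sn*d[0]+c*d[1],tip[2]])).round(1),'F',s['ft_force'].round(2),'w',round(s['width'],4),'j',s['joint_positions'].round(2))
    return s
def rel(tcpw,Rt,base=None):
    s=base or read_state();R=Ro.from_quat(s['eef_rot'])
    print('shift',R.inv().apply(tcpw-s['ee_pos']).round(4),'turn',(R.inv()*Rt).as_rotvec().round(4))
def tiptcp(x,y,z,Rt): return l2w(x,y,z)-Rt.apply([0,0,.07])
E
python3 - <<'E'
from h import *
tipstate();Rt=toolR();print(Rt.det if 0 else np.linalg.det(Rt.as_matrix()))
rel(np.array([.45,.2,.292]),Rt)
rel(tiptcp(-.051,-.152,.15,Rt),Rt)
E
```

```text
t 0.98 tip lane mm [-431.6  729.5  222.3] F [-0.29  0.11 -0.07] w 0.0282 j [-1.31  0.33 -0.06  1.46  0.02  1.35 -0.09]
1.0
shift [-3.776e-01 -3.089e-01  2.000e-04] turn [-0.1135  0.1438  1.3325]
shift [-0.578  -0.7802  0.0732] turn [-0.1135  0.1438  1.3325]
```

arm_command(commands=[[100,[-0.03,-0.024,0],[-0.009,0.011,0.1]],[100,[-0.06,-0.048,0],[-0.017,0.022,0.2]],[100,[-0.09,-0.072,0],[-0.026,0.032,0.3]],[100,[-0.12,-0.096,0],[-0.034,0.043,0.4]],[100,[-0.15,-0.12,0],[-0.043,0.054,0.5]],[100,[-0.18,-0.144,0],[-0.051,0.065,0.6]],[100,[-0.21,-0.168,0],[-0.06,0.076,0.7]],[100,[-0.24,-0.192,0],[-0.068,0.086,0.8]],[100,[-0.27,-0.216,0],[-0.077,0.097,0.9]],[100,[-0.3,-0.24,0],[-0.085,0.108,1.0]]])

```text
time: 1.82
ee_pos: [0.3951, 0.2858, 0.2926]
eef_rot: [0.598, 0.799, 0.048, -0.046]
ft_force: [0.8, 1.3, -0.9]
width: 0.0841
```

Run:
```python
from h import *
s=tipstate();print(s['ee_pos']);Rt=toolR()
rel(np.array([.45,.05,.292]),Rt)
rel(tiptcp(-.051,-.152,.15,Rt),Rt)
```

```text
t 1.82 tip lane mm [-196.3  433.7  223.2] F [ 0.84  1.34 -0.89] w 0.0841 j [-0.93 -0.02  0.27  1.87 -0.12  1.23 -0.33]
[0.39513    0.28582989 0.29259051]
shift [-0.2397 -0.0134 -0.0314] turn [-0.0274  0.0347  0.3276]
shift [-0.6076 -0.055  -0.0072] turn [-0.0274  0.0347  0.3276]
```

arm_command(commands=[[100,[-0.035,-0.003,0],[-0.003,0.004,0.033]],[100,[-0.07,-0.006,-0.001],[-0.006,0.007,0.066]],[100,[-0.11,-0.01,-0.001],[-0.008,0.01,0.1]],[100,[-0.15,-0.014,-0.002],[-0.011,0.014,0.13]],[100,[-0.19,-0.017,-0.002],[-0.014,0.017,0.164]],[100,[-0.23,-0.021,-0.003],[-0.016,0.021,0.197]],[100,[-0.27,-0.025,-0.003],[-0.019,0.024,0.23]],[100,[-0.31,-0.028,-0.004],[-0.022,0.028,0.262]],[100,[-0.35,-0.032,-0.004],[-0.025,0.031,0.295]],[100,[-0.39,-0.035,-0.005],[-0.027,0.035,0.328]]])

```text
time: 2.65
ee_pos: [0.4721, -0.0954, 0.2461]
eef_rot: [0.719, 0.69, 0.061, -0.058]
ft_force: [1.3, 0.0, -0.4]
width: 0.0869
```

Run:
```python
from h import *
s=tipstate();print(s['ee_pos']);Rt=toolR()
rel(tiptcp(-.051,-.152,.12,Rt),Rt)
```

```text
t 2.65 tip lane mm [-101.2   58.8  177.1] F [ 1.28  0.03 -0.37] w 0.0869 j [-0.51  0.06  0.75  1.91 -0.22  1.23  0.28]
[ 0.47207593 -0.09539349  0.24611167]
shift [-0.2176  0.0495  0.0207] turn [0.0002 0.0004 0.0032]
```

arm_command(commands=[[100,[-0.03,0.005,0.0],[0,0,0]],[100,[-0.06,0.01,0.0],[0,0,0]],[100,[-0.09,0.016,0.0],[0,0,0]],[100,[-0.12,0.023,0.002],[0,0,0]],[100,[-0.15,0.031,0.006],[0,0,0.001]],[100,[-0.175,0.038,0.01],[0,0,0.002]],[100,[-0.2,0.044,0.016],[0,0,0.003]],[100,[-0.218,0.0495,0.021],[0,0,0.003]],[100,[-0.218,0.0495,0.021],[0,0,0.003]],[100,[-0.218,0.0495,0.021],[0,0,0.003]]])

```text
time: 3.48
ee_pos: [0.5129, -0.3073, 0.1879]
eef_rot: [0.72, 0.689, 0.06, -0.059]
ft_force: [-0.7, 1.2, -0.5]
width: 0.0871
```

Run:
```python
from h import *
s=tipstate();Rt=toolR()
rel(tiptcp(-.051,-.152,.028,Rt),Rt)
t=camera('top')['pixels'];save('top1.png',t[150:290,240:450],3.7)
t=camera('wrist')['pixels'];save('w1.png',t)
```

```text
t 3.48 tip lane mm [ -51.3 -151.1  118.9] F [-0.66  1.18 -0.46] w 0.0871 j [-0.07  0.51  0.8   1.63 -0.51  1.29  0.82]
shift [-0.0162  0.0003  0.0894] turn [-0.0026  0.0014 -0.0003]
```

View pics/top1.png

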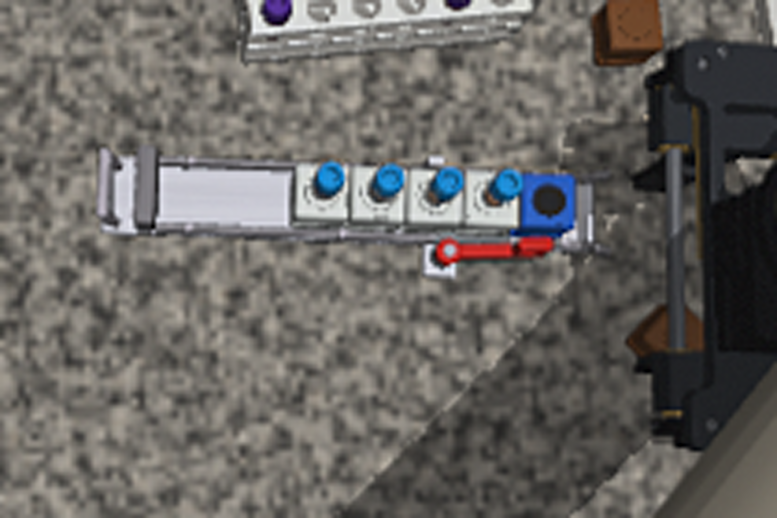

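View pics/w1.png

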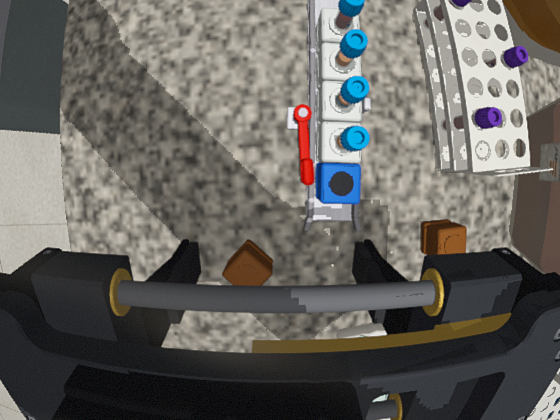

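The wrist view shows the blue filler at (341,183), the gate at (303,140), a brown cube at (247,263) and the far finger near (370,265), in line with the channel. I'll check the filler and the cube with the wrist camera.

```bash
cat >> h.py <<'E'
def wray(c,s,uv,z):
    d=np.array([uv[0]-c['cx'],uv[1]-c['cy']]);r=np.hypot(*d);th=r/c['fx']
    v=np.r_[np.sin(th)*d/r,np.cos(th)];M=np.array(c['mount']);R=Ro.from_quat(s['eef_rot'])
    o=s['ee_pos']+R.apply(M[:3,3]);v=R.apply(M[:3,:3]@v);X=o+v*(z-o[2])/v[2]
    cc,sn=np.cos(LANE[2]),np.sin(LANE[2]);e=X[:2]-LANE[:2]
    return (1e3*np.array([cc*e[0]+sn*e[1],-sn*e[0]+cc*e[1],z])).round(1)
E
python3 - <<'E'
from h import *
s=read_state();c=camera('wrist')
for n,p,z in [('filler hole',(341,183),.048),('tail TL',(318,203),.048),('tail TR',(360,202),.048),('hinge',(303,112),.038),('cap4',(355,138),.098),('cube top far corner',(247,241),.04),('cube L',(223,270),.04),('floor tail L',(308,218),.008),('R',(353,219),.008)]:print(n,wray(c,s,p,z))
Rt=toolR();rel(tiptcp(-.051,-.148,.028,Rt),Rt)
E
```

```text
filler hole [-1.000e-01 -1.132e+02  4.800e+01]
tail TL [ -17.7 -128.7   48. ]
tail TR [  15.5 -127.8   48. ]
hinge [-28.8 -58.   38. ]
cap4 [ -1.7 -82.1  98. ]
cube top far corner [ -73.  -160.7   40. ]
cube L [ -93.5 -185.8   40. ]
floor tail L [ -21.2 -147.4    8. ]
R [  20.1 -148.5    8. ]
shift [-0.0142 -0.0006  0.0909] turn [-0.0008  0.0006  0.0027]
```

arm_command(commands=[[100,[-0.0016,0,0.01],[0,0,0]],[100,[-0.004,0,0.025],[0,0,0]],[100,[-0.0064,0,0.04],[0,0,0]],[100,[-0.0088,0,0.055],[0,0,0]],[100,[-0.011,0,0.068],[0,0,0]],[100,[-0.0127,0,0.08],[0,0,0.002]],[100,[-0.0142,0,0.088],[0,0,0.002]],[100,[-0.0142,-0.0005,0.091],[0,0,0.002]],[100,[-0.0142,-0.0005,0.091],[0,0,0.002]],[100,[-0.0142,-0.0005,0.091],[0,0,0.002]]])

```text
time: 4.47
ee_pos: [0.5129, -0.3055, 0.0967]
eef_rot: [0.72, 0.689, 0.06, -0.059]
ft_force: [0.3, -0.2, 0.4]
width: 0.0868
```

Run:
```python
from h import *
s=tipstate();Rt=toolR()
rel(tiptcp(-.051,-.100,.028,Rt),Rt)
t=camera('scene')['pixels'];save('s2.png',t[150:320,230:430],3.7)
t=camera('wrist')['pixels'];save('w2.png',t)
```

```text
t 4.47 tip lane mm [ -51.3 -149.3   27.7] F [ 0.28 -0.23  0.4 ] w 0.0868 j [-0.03  0.61  0.74  1.7  -0.6   1.14  0.89]
shift [0.0486 0.0002 0.008 ] turn [-0.001   0.0014 -0.0007]
```

View pics/s2.png

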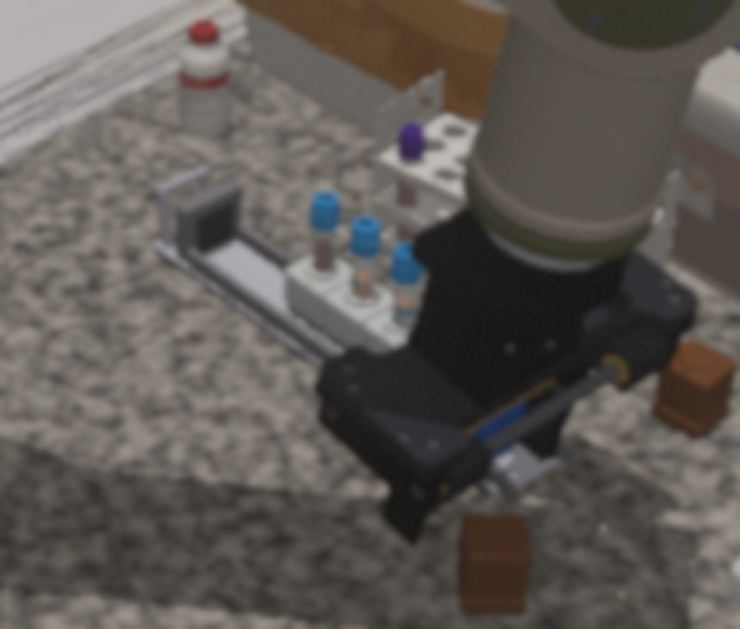

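View pics/w2.png

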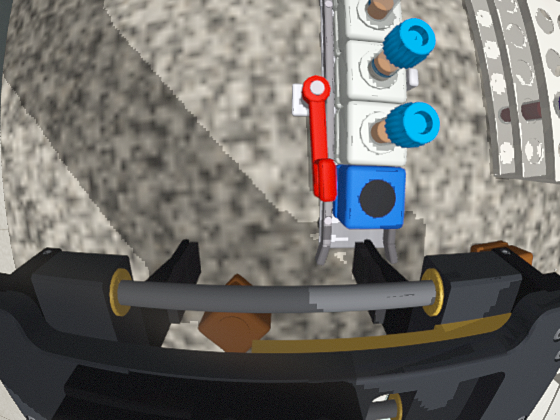

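The view shows the fingertip about 10 mm behind the filler and in line with it. I'll push slowly.

arm_command(commands=[[100,[0.004,0,0.001],[0,0,0]],[100,[0.008,0,0.0015],[0,0,0]],[100,[0.012,0,0.002],[0,0,0]],[100,[0.016,0,0.003],[0,0,0]],[100,[0.021,0,0.0035],[0,0,0]],[100,[0.026,0,0.0043],[0,0,0]],[100,[0.031,0,0.005],[0,0,0]],[100,[0.036,0,0.006],[0,0,0]],[100,[0.041,0,0.0068],[0,0,0]],[100,[0.045,0,0.0075],[0,0,0]]])

```text
time: 5.4
ee_pos: [0.5149, -0.2589, 0.0966]
eef_rot: [0.72, 0.689, 0.06, -0.059]
ft_force: [-0.5, -1.8, -0.1]
width: 0.0867
```

Run:
```python
from h import *
s=tipstate();Rt=toolR()
rel(tiptcp(-.051,-.066,.028,Rt),Rt)
t=camera('top')['pixels'];save('t3.png',t[150:290,240:450],3.7)
t=camera('wrist')['pixels'];save('w3.png',t)
```

```text
t 5.4 tip lane mm [ -51.4 -102.7   27.6] F [-0.48 -1.83 -0.1 ] w 0.0867 j [-0.12  0.57  0.74  1.77 -0.59  1.11  0.83]
shift [0.0362 0.0003 0.0057] turn [-0.0015  0.0009 -0.0002]
```

View pics/t3.png

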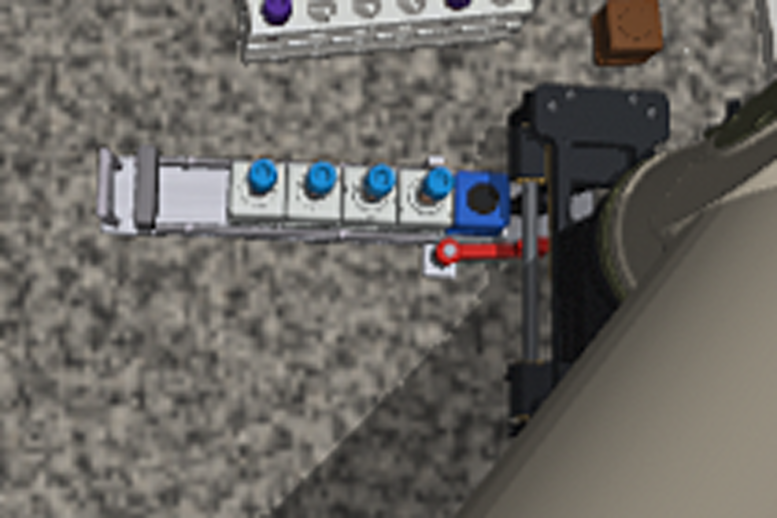

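View pics/w3.png

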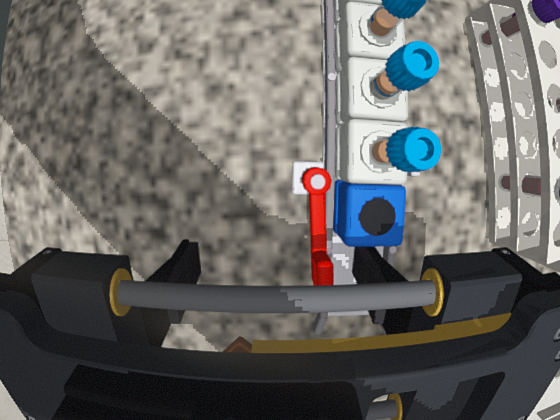

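arm_command(commands=[[100,[0.003,0,0.0005],[0,0,0]],[100,[0.007,0,0.001],[0,0,0]],[100,[0.011,0,0.0018],[0,0,0]],[100,[0.015,0,0.0025],[0,0,0]],[100,[0.019,0,0.003],[0,0,0]],[100,[0.023,0,0.0038],[0,0,0]],[100,[0.027,0,0.0045],[0,0,0]],[100,[0.031,0,0.0052],[0,0,0]],[100,[0.034,0,0.0057],[0,0,0]],[100,[0.037,0,0.0062],[0,0,0]]])

```text
time: 6.33
ee_pos: [0.5165, -0.2218, 0.0967]
eef_rot: [0.72, 0.689, 0.06, -0.059]
ft_force: [-0.3, -1.3, -0.6]
width: 0.0871
```

Run:
```python
from h import *
s=tipstate()
t=camera('top')['pixels'];save('t4.png',t[150:290,240:450],3.7)
```

```text
t 6.33 tip lane mm [-51.4 -65.5  27.7] F [-0.26 -1.3  -0.62] w 0.0871 j [-0.19  0.53  0.74  1.81 -0.58  1.08  0.77]
```

View pics/t4.png

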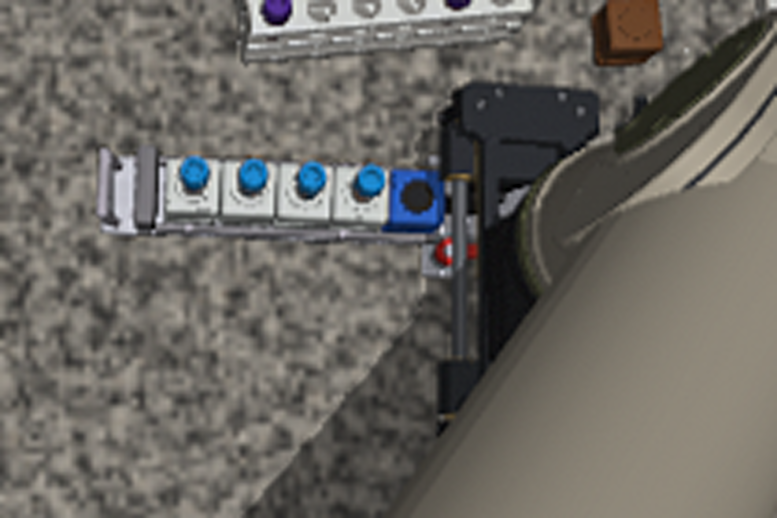

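A gap of about 6 mm is left at the end stop (columns 157 to 166 in the crop). I'll close it slowly.

arm_command(commands=[[100,[0.001,0,0.0002],[0,0,0]],[100,[0.002,0,0.0003],[0,0,0]],[100,[0.003,0,0.0005],[0,0,0]],[100,[0.004,0,0.0007],[0,0,0]],[100,[0.005,0,0.0008],[0,0,0]],[100,[0.0055,0,0.0009],[0,0,0]],[100,[0.006,0,0.001],[0,0,0]],[100,[0.0065,0,0.0011],[0,0,0]],[100,[0.007,0,0.0012],[0,0,0]],[100,[0.007,0,0.0012],[0,0,0]]])

```text
time: 7.22
ee_pos: [0.5166, -0.2161, 0.0968]
eef_rot: [0.72, 0.688, 0.06, -0.058]
ft_force: [0.1, -5.4, -1.9]
width: 0.0874
```

Run:
```python
from h import *
s=tipstate()
t=camera('top')['pixels'];save('t5.png',t[180:230,260:380],6)
```

```text
t 7.22 tip lane mm [-51.4 -60.   27.8] F [ 0.06 -5.4  -1.89] w 0.0874 j [-0.2   0.52  0.75  1.82 -0.57  1.07  0.76]
```

View pics/t5.png

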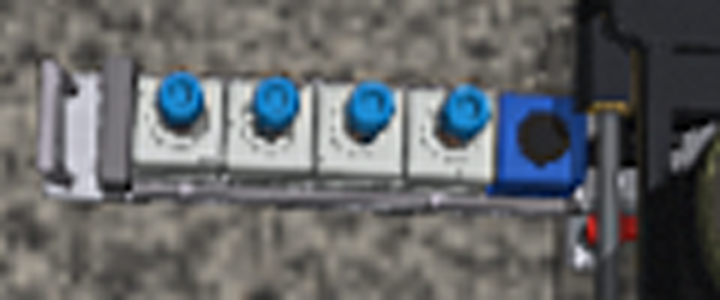

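arm_command(commands=[[100,[0.0005,0,0.0001],[0,0,0]],[100,[0.001,0,0.0002],[0,0,0]],[100,[0.0015,0,0.0002],[0,0,0]],[100,[0.0015,0,0.0002],[0,0,0]],[100,[0.0015,0,0.0002],[0,0,0]],[100,[0.0015,0,0.0002],[0,0,0]],[100,[0.0015,0,0.0002],[0,0,0]],[100,[0.0015,0,0.0002],[0,0,0]],[100,[0.0015,0,0.0002],[0,0,0]],[100,[0.0015,0,0.0002],[0,0,0]]])

```text
time: 8.1
ee_pos: [0.5166, -0.2158, 0.0969]
eef_rot: [0.721, 0.688, 0.06, -0.057]
ft_force: [-0.1, -9.1, -1.5]
width: 0.087
```

Run:
```python
from h import *
s=tipstate()
Rt=toolR();rel(tiptcp(-.051,-.120,.028,Rt),Rt)
```

```text
t 8.1 tip lane mm [-51.5 -59.7  27.9] F [-0.07 -9.15 -1.49] w 0.087 j [-0.21  0.52  0.75  1.82 -0.57  1.07  0.75]
shift [-0.0597  0.0006 -0.01  ] turn [-0.0001  0.0043 -0.0029]
```

The row is home: the tip stalled with the tail face at about -50 mm, and the force climbed to 9 N. Next I'll retract, lift, and move over to the outer side of the gate.

arm_command(commands=[[100,[-0.008,0,-0.0014],[0,0,0]],[100,[-0.02,0,-0.0034],[0,0,0]],[100,[-0.023,0,-0.004],[0,0,0]],[100,[-0.02,0,-0.022],[0,0,0]],[100,[-0.016,0,-0.045],[0,0,0]],[100,[-0.013,0,-0.06],[0,0,0]],[100,[-0.013,0,-0.06],[0,0,0]],[100,[-0.025,-0.025,-0.062],[0,0,0]],[100,[-0.037,-0.05,-0.064],[0,0,0]],[100,[-0.037,-0.05,-0.064],[0,0,0]]])

```text
time: 8.93
ee_pos: [0.4603, -0.2613, 0.1533]
eef_rot: [0.722, 0.687, 0.06, -0.059]
ft_force: [-0.9, -0.8, -0.2]
width: 0.0867
```

Run:
```python
from h import *
s=tipstate()
Rt=toolR();rel(tiptcp(-.102,-.106,.034,Rt),Rt)
t=camera('top')['pixels'];save('t6.png',t[150:290,240:450],3.7)
c=camera('wrist');save('w6.png',c['pixels'])
```

```text
t 8.93 tip lane mm [-105.8 -107.5   84.3] F [-0.92 -0.8  -0.16] w 0.0867 j [-0.18  0.39  0.83  1.85 -0.47  1.16  0.8 ]
shift [-0.0071  0.0038  0.0499] turn [-0.0025  0.0011 -0.0059]
```

View pics/t6.png

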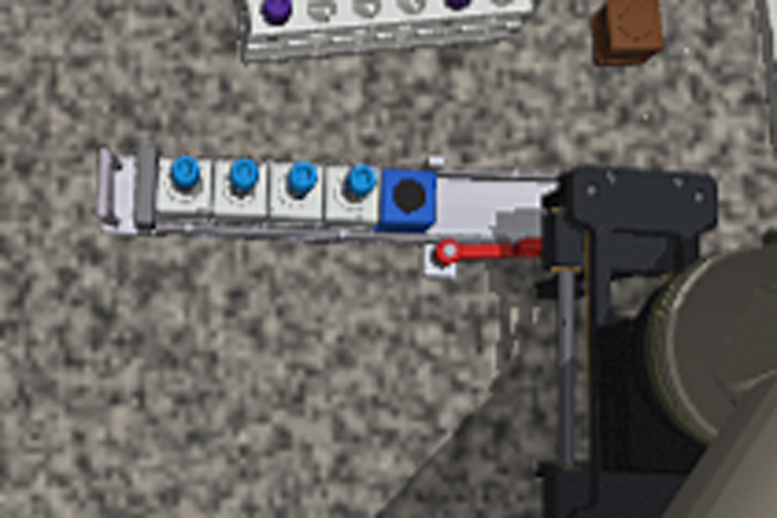

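View pics/w6.png

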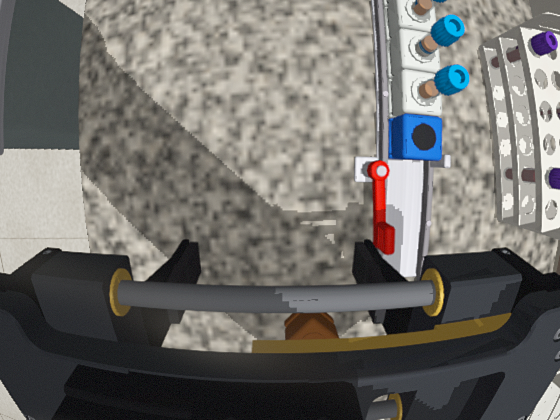

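The row stands home with no gaps, and the gate is still open with its tab at wrist (385,238). I'll descend outside the tab.

arm_command(commands=[[100,[-0.001,0,0.008],[0,0,0]],[100,[-0.002,0,0.018],[0,0,0]],[100,[-0.004,0,0.028],[0,0,0]],[100,[-0.005,0,0.038],[0,0,0]],[100,[-0.006,0,0.046],[0,0,0]],[100,[-0.006,0,0.05],[0,0,0]],[100,[-0.006,0,0.05],[0,0,0]],[100,[-0.006,0,0.05],[0,0,0]],[100,[-0.006,0,0.05],[0,0,0]],[100,[-0.006,0,0.05],[0,0,0]]])

```text
time: 9.87
ee_pos: [0.4652, -0.2562, 0.1039]
eef_rot: [0.72, 0.689, 0.061, -0.058]
ft_force: [0.2, -0.8, -0.1]
width: 0.0871
```

Run:
```python
from h import *
s=tipstate();Rt=toolR()
for g in [1.5,1.3,1.1,.9,.7,.5,.3,.15,0]:
    # gate dir; push contact side normal
    d=np.array([np.cos(g),-np.sin(g)]); n=np.array([-np.sin(g),-np.cos(g)]) # outward (trailing) side
    cen=np.array([-.030,-.059])+.044*d+n*(.004+ .0075*abs(n[0])+.0095*abs(n[1])) 
    print(g,(cen*1e3).round(1),'TCP:',end=' ');rel(tiptcp(cen[0]-.051,cen[1],.034,Rt),Rt)
```

```text
t 9.87 tip lane mm [-101.  -102.2   34.9] F [ 0.2  -0.84 -0.1 ] w 0.0871 j [-0.15  0.47  0.78  1.88 -0.54  1.08  0.85]
1.5 [ -39.  -103.7] TCP: shift [-0.0017  0.011   0.0006] turn [-0.0005  0.0014 -0.0005]
1.3 [ -31.5 -105.1] TCP: shift [-0.003   0.0185  0.0004] turn [-0.0005  0.0014 -0.0005]
1.1 [ -23.4 -105. ] TCP: shift [-0.003   0.0266  0.0004] turn [-0.0005  0.0014 -0.0005]
0.9 [ -15.  -103.3] TCP: shift [-0.0013  0.035   0.0007] turn [-0.0005  0.0014 -0.0005]
0.7 [ -6.7 -99.7] TCP: shift [0.0023 0.0433 0.0013] turn [-0.0005  0.0014 -0.0005]
0.5 [  1.  -94.1] TCP: shift [0.0078 0.051  0.0022] turn [-0.0005  0.0014 -0.0005]
0.3 [  7.5 -86.6] TCP: shift [0.0152 0.0575 0.0034] turn [-0.0005  0.0014 -0.0005]
0.15 [ 11.3 -79.9] TCP: shift [0.0218 0.0613 0.0046] turn [-0.0005  0.0014 -0.0005]
0 [ 14.  -72.5] TCP: shift [0.0291 0.064  0.0058] turn [-0.0005  0.0014 -0.0005]
```

arm_command(commands=[[100,[-0.001,0.006,0.0005],[0,0,0]],[100,[-0.002,0.011,0.0005],[0,0,0]],[100,[-0.003,0.016,0.0005],[0,0,0]],[100,[-0.003,0.021,0.0005],[0,0,0]],[100,[-0.003,0.026,0.0005],[0,0,0]],[100,[-0.002,0.031,0.0006],[0,0,0]],[100,[-0.0012,0.035,0.0007],[0,0,0]],[100,[0.0,0.039,0.001],[0,0,0]],[100,[0.0023,0.043,0.0013],[0,0,0]],[100,[0.005,0.047,0.0018],[0,0,0]]])

```text
time: 10.7
ee_pos: [0.5123, -0.2529, 0.1023]
eef_rot: [0.72, 0.689, 0.06, -0.059]
ft_force: [-2.2, -0.6, -0.2]
width: 0.0872
```

Run:
```python
from h import *
s=tipstate();Rt=toolR()
for g in [.6,.5,.3,.15,0]:
    d=np.array([np.cos(g),-np.sin(g)]); n=np.array([-np.sin(g),-np.cos(g)])
    cen=np.array([-.030,-.059])+.044*d+n*(.004+ .0075*abs(n[0])+.0095*abs(n[1])) 
    print(g,(cen*1e3).round(1),'TCP:',end=' ');rel(tiptcp(cen[0]-.051,cen[1],.034,Rt),Rt)
c=camera('wrist');save('w7.png',c['pixels'])
```

```text
t 10.7 tip lane mm [-54.2 -96.8  33.3] F [-2.21 -0.58 -0.22] w 0.0872 j [-0.14  0.55  0.75  1.78 -0.58  1.11  0.81]
0.6 [ -2.8 -97.1] TCP: shift [-0.0003  0.0003 -0.0007] turn [-0.0015  0.0014 -0.0009]
0.5 [  1.  -94.1] TCP: shift [ 0.0027  0.004  -0.0002] turn [-0.0015  0.0014 -0.0009]
0.3 [  7.5 -86.6] TCP: shift [0.0101 0.0106 0.001 ] turn [-0.0015  0.0014 -0.0009]
0.15 [ 11.3 -79.9] TCP: shift [0.0167 0.0144 0.0021] turn [-0.0015  0.0014 -0.0009]
0 [ 14.  -72.5] TCP: shift [0.024  0.0171 0.0034] turn [-0.0015  0.0014 -0.0009]
```

View pics/w7.png

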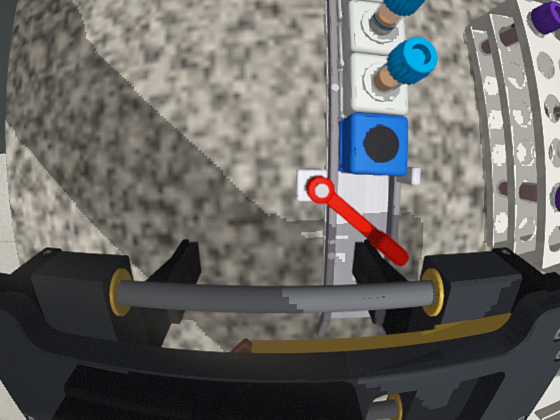

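The finger is swinging the gate, now about 0.65 rad from shut. I'll continue along the arc.

arm_command(commands=[[100,[0.0025,0.0035,0],[0,0,0]],[100,[0.006,0.0075,0.0005],[0,0,0]],[100,[0.01,0.0105,0.001],[0,0,0]],[100,[0.0135,0.0125,0.0015],[0,0,0]],[100,[0.017,0.0145,0.002],[0,0,0]],[100,[0.0205,0.016,0.0027],[0,0,0]],[100,[0.023,0.017,0.0032],[0,0,0]],[100,[0.0245,0.017,0.0035],[0,0,0]],[100,[0.0255,0.017,0.0037],[0,0,0]],[100,[0.0255,0.017,0.0037],[0,0,0]]])

```text
time: 11.58
ee_pos: [0.5302, -0.2295, 0.1033]
eef_rot: [0.721, 0.688, 0.06, -0.057]
ft_force: [-1.2, -6.0, -0.7]
width: 0.0868
```

Run:
```python
from h import *
s=tipstate()
c=camera('wrist');save('w8.png',c['pixels'])
```

```text
t 11.58 tip lane mm [-37.2 -72.9  34.3] F [-1.24 -5.97 -0.66] w 0.0868 j [-0.18  0.55  0.75  1.77 -0.58  1.11  0.76]
```

View pics/w8.png

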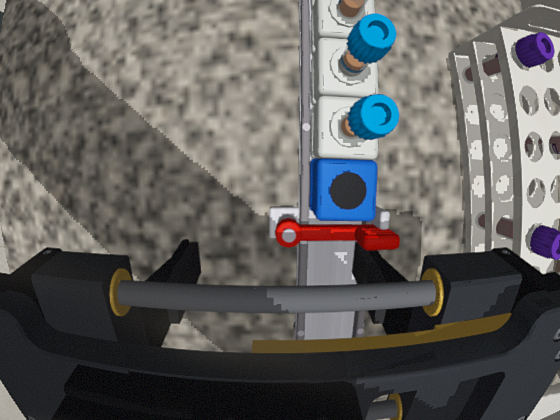

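arm_command(commands=[[100,[0.001,0,0.0002],[0,0,0]],[100,[0.002,0,0.0003],[0,0,0]],[100,[0.002,0,0.0003],[0,0,0]],[100,[0.002,0,0.0003],[0,0,0]],[100,[0.002,0,0.0003],[0,0,0]],[100,[0.002,0,0.0003],[0,0,0]],[100,[0.002,0,0.0003],[0,0,0]],[100,[0.002,0,0.0003],[0,0,0]],[100,[0.002,0,0.0003],[0,0,0]],[100,[0.002,0,0.0003],[0,0,0]]])

```text
time: 12.47
ee_pos: [0.5301, -0.229, 0.1035]
eef_rot: [0.721, 0.688, 0.059, -0.056]
ft_force: [0.2, -10.3, -2.9]
width: 0.0868
```

Run:
```python
from h import *
s=tipstate()
```

```text
t 12.47 tip lane mm [-37.2 -72.5  34.4] F [  0.21 -10.32  -2.92] w 0.0868 j [-0.18  0.55  0.75  1.77 -0.58  1.1   0.76]
```

The gate is against its lug: the tip is at -72.5 mm as predicted, and the force rose to 10 N without movement. Backing off and lifting.

arm_command(commands=[[100,[-0.006,0,-0.001],[0,0,0]],[100,[-0.015,0,-0.0025],[0,0,0]],[100,[-0.028,0,-0.0045],[0,0,0]],[100,[-0.035,0,-0.006],[0,0,0]],[100,[-0.033,0,-0.02],[0,0,0]],[100,[-0.03,0,-0.045],[0,0,0]],[100,[-0.026,-0.02,-0.075],[0,0,0]],[100,[-0.03,-0.05,-0.105],[0,0,0]],[100,[-0.04,-0.085,-0.13],[0,0,0]],[100,[-0.05,-0.12,-0.14],[0,0,0]]])

```text
time: 13.3
ee_pos: [0.4075, -0.2938, 0.2361]
eef_rot: [0.719, 0.69, 0.061, -0.057]
ft_force: [-0.5, -1.4, 1.3]
width: 0.087
```

arm_command(commands=[[100,[-0.02,-0.01,-0.01],[0,0,0]],[100,[-0.04,-0.02,-0.02],[0,0,0]],[100,[-0.05,-0.02,-0.03],[0,0,0]],[100,[-0.05,-0.02,-0.03],[0,0,0]],[100,[-0.05,-0.02,-0.03],[0,0,0]],[100,[-0.05,-0.02,-0.03],[0,0,0]],[100,[-0.05,-0.02,-0.03],[0,0,0]],[100,[-0.05,-0.02,-0.03],[0,0,0]],[100,[-0.05,-0.02,-0.03],[0,0,0]],[100,[-0.05,-0.02,-0.03],[0,0,0]]])

```text
time: 14.13
ee_pos: [0.3852, -0.3463, 0.2538]
eef_rot: [0.72, 0.689, 0.06, -0.059]
ft_force: [0.6, -0.6, -0.0]
width: 0.087
```

Run:
```python
from h import *
s=tipstate()
t=camera('top')['pixels'];save('t9.png',t[175:235,255:385],6)
save('t9f.png',t)
s=read_state();c=camera('wrist');save('w9.png',c['pixels'])
```

```text
t 14.13 tip lane mm [-177.1 -195.7  184.8] F [ 0.59 -0.62 -0.04] w 0.087 j [-0.09  0.27  0.95  1.76 -0.34  1.36  0.9 ]
```

View pics/t9.png

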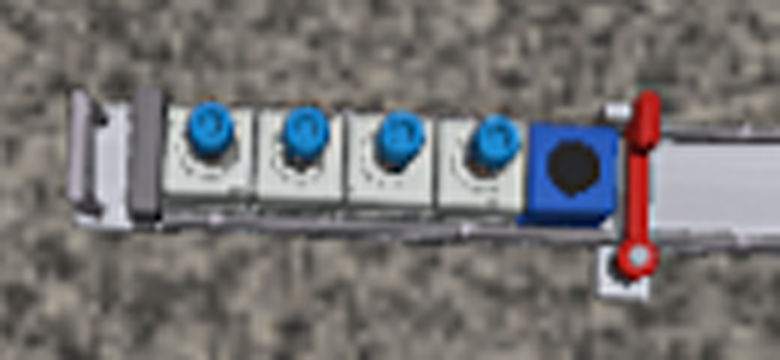

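View pics/t9f.png

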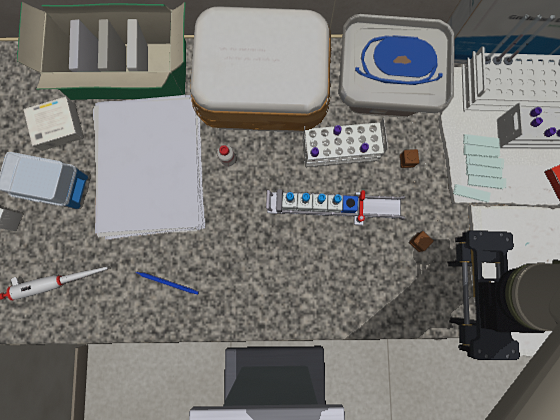

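View pics/w9.png

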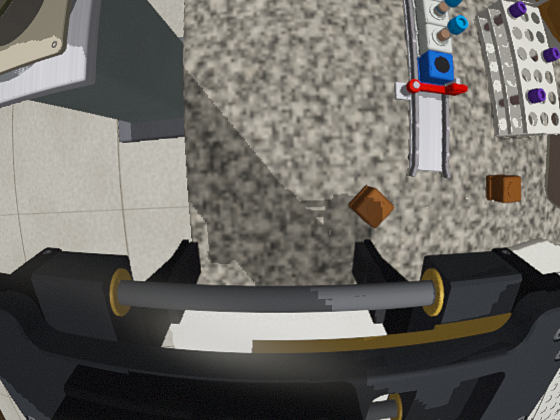

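Run:
```python
from h import *
t=dict(np.load('top0.npz'))
T=lambda u,v:(u/6+255-.42,v/6+175-.42)
c,s=np.cos(LANE[2]),np.sin(LANE[2]);R=np.array([[c,-s],[s,c]])
for n,p,z in [('hinge',(637,257),.040),('tab',(648,112),.058),('filler',(573,167),.048),('cap1',(212,124),.098),('cap4',(496,137),.098)]:
    print(n,((onz(t,T(*p),z)-LANE[:2])@R*1e3).round(1))
```

```text
hinge [-31.2 -56.6]
tab [ 17.4 -57.3]
filler [ -1.1 -32.7]
cap1 [ 0.6 94.8]
cap4 [-0.8  0.2]
```

```bash
python3 -c "
from bench import *
print(close_job())"
```

```text
the job is handed in; nothing more can be done
None
```

The row of five carriers is packed against the end stop and the red gate is shut behind it. I handed the job in at about 14 s of the 45 s allowed; it reports no verdict.

**Row:** One fingertip on the blue carrier's tail face pushed the whole row about 80 mm at roughly 50 mm/s. At the end it stalled against the stop, with the wrist force rising to about 9 N.

**Gate:** From its outer side, the same fingertip swung the gate shut, and it stalled against the lug at about 10 N. Then I retracted clear of everything.

**Last checks (top camera, lane frame):**

| Check | Measured | Home or target |
|---|---|---|
| Blue carrier y | -32.7 mm | -34 mm |
| First tube cap y | 94.8 mm | 94 mm |
| Fourth tube cap y | 0.2 mm | -2 mm |
| Gate angle | about 0.01 rad | below 0.08 rad |

- The differences of 1–2 mm are within the camera's calibration error of about 2 mm.
- By eye in the last picture there are no gaps in the row, and the carriers, rack, bottle and pen stand as they should.
- None of the checks failed. I saw no contact with the white carriers, but nothing measures that directly.

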